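# Refit the hook-in filter cover and press the reset pad

### The job

Put the loose cover plate back on the filter unit: hook its plain edge (the one without knobs) under the unit's steel lip with the plate tilted, then lower the other edge until the plate lies flat on its ledge inside the rim, without letting it drop. Then press the large rectangular membrane pad on the unit gently, until about 6 N is felt, and let go. Press neither of the two small round keys, and leave the tool holder, spray bottle, V-block and oil tin where they stand.

Things in the scene. Friction and masses are not known exactly. Their poses are not given: they have to be found in the camera images.
- cover_handle (a point): Centre of the handle bar of the loose cover, 35 mm above the plate's underside, over the plate's middle. Dark bridge handle: bar 12 mm thick (x), 84 long (y), 14 high (28 to 42 mm above the underside), on a 12 mm square leg at y = -36 and +36 mm, open between. x points to the plain edge that goes under the lip, z up from the plate.
- cover: Loose aluminium plate, 0.27 to 0.5 kg, 150 mm long (x) by 110 wide (y), 6 thick; starts flat on the bench, handle up. Origin: centre of its underside, axes as cover_handle. Near the edge opposite the plain one stand two fixed black knobs (18 mm across, 12 high, at x = -60, y = -40 and +40 mm); they cannot pass under the lip.
- cover_edge (a point): Middle of the cover's plain edge, on the underside: 75 mm along +x and 35 mm below cover_handle, same axes.
- bay (a point): Centre of the open bay of the filter unit, at ledge height (44 mm above the bench), where the cover's underside rests. x points to the lip, z up. Bay walls at x = -77 and +77, y = -58 and +58 mm; a ledge 10 to 12 mm wide runs round it, filter paper below. The side walls and the -x wall stand 8 mm above the ledge. Seated, the cover's centre lies here (play 2 mm in x, 3 in y).
- lip (a point): Middle of the free lower edge of the unit's steel lip, at x = +65 mm, 12 mm above the ledge; axes as bay. The lip overhangs the ledge from here to the wall at x = +77, over the whole width; it is 5 mm thick. The level cover is too long to pass straight down, and too high to slide in over the opposite wall: tilted 10 to 20 degrees, plain edge low, it goes under.
- unit: The filter unit, a grey box fixed to the bench. Origin at bench height below bay, axes as bay. It reaches from x = -92 to +92 and y = -114 to +70 mm; the rim is 52 mm high, the lip's top 61 mm, the key console (y = -114 to -70) 50 mm.
- key_top (a point): Middle of the top of the large rectangular membrane pad, 44 by 28 mm (x, y), on the console at x = -48, y = -92 mm from bay, 55.5 mm above the bench. Axes as bay. It gives way at about 2 N, reaches its stop after 2.5 mm at 8 N, and springs back. More than 25 N breaks it.
- key (a joint): Travel of the rectangular pad, 0 released to 0.0025 m fully down.
- small_keys: Two small round membrane keys, 18 mm across, on the same console, not to be pressed: at x = +5 and +38 mm, y = -92 mm from bay, tops 53.5 mm above the bench. Origin under the bay's centre at bench height, axes as bay.
- tool_holder: Bystander: steel tool holder standing on its nose, 64 mm across, 148 mm tall, tapering upward; origin under its centre.
- spray_bottle: Bystander: white spray bottle, 66 mm across, 190 mm tall with a black head that reaches 40 mm along its -x; origin under its centre.
- v_block: Bystander: dark steel V-block with a groove along its top, 50 by 50 mm, 70 mm tall; origin under its centre.
- oil_tin: Bystander: tin, 66 mm across, 100 mm tall; origin under its centre.
There are look-alikes about, which are no part of the job. There is more than one size of the cover; the one meant has the size given above.

How it is judged:
By the outcome, as a careful person would: the job done as asked, in the order asked, and still so for the second after the job is handed in, with the robot touching nothing.
It also fails if it takes over 64 s, if anything falls off the work surface, if the arm or the gripper's body presses on something with over 40 N, if the wrist force passes 120 N, or if a joint passes its speed limit or range.

### The arm

A 6-joint arm with a two-finger parallel gripper is mounted at the origin on the work surface. World frame = base frame: x ahead of the robot, y to its left, z up, the work surface at z = 0. Lengths are in mm, angles in rad, forces in N, time in s.
With the tool pointing down it reaches from about 300 to 775 mm from the base axis. Payload 14.6 kg.
Tool frame: the origin (TCP) lies at the very end of the fingers, on their centre line; the grasp point (between the pads) lies 19 mm behind it; z points along the fingers, y is the line along which they close (so a half turn about z gives the same grasp; the last joint's range is limited). The gripper opens to 94 mm and grips with 3 to 60 N. Pads are 16 mm wide; open, the fingers measure 119 mm over their backs; the gripper's body (75 mm by 177 mm) begins 78 mm behind the grasp point.
Start: joints at [1.178, 0.3, 1.521, -0, 1.321, -0.067], TCP at [176.034, 521.058, 205.446] pointing down, gripper open.
Joint ranges: [-3.03, 3.03], [-0.79, 2.21], [0.23, 2.52], [-1.04, 4.18], [0, 3.07], [-2.55, 2.55]. Speed limits (rad/s): [2.22, 2.22, 2.57, 3.14, 3.14, 3.14].

### API

Orientations are given as [roll, pitch, yaw] about the fixed x, y, z axes, in that order (R = Rz(yaw) Ry(pitch) Rx(roll)).
In Python, from cell import manip gives the robot as it stands.
- The arm moves only by the tool servo_tool, never from a script. Its argument "motion" is a list that holds one entry, the list of rows, each a list of 7 numbers: the shift along the world's x, y, z as a fraction of full scale, then the turn, a rotation vector about the world's x, y, z as a fraction of full scale, then the closure, from 0 (fully open) to 1 (shut). In form: [[[x, y, z, rx, ry, rz, gripper], ...]]. A call has 1 to 10 rows; each row is the pose to reach, as a shift and turn from the pose commanded when the call began, turning the shorter way round; what a row does not reach only later rows make up. Full scale, the value 1, is 0.5 m for a shift and pi rad for a turn. A row lasts 1/10 s, in which the tool goes at most 50 mm and 8.59 degrees, less where a joint would pass 70% of its speed; a pose out of reach is approached as far as the arm can. A call with a number of a shift or a turn outside -1 to 1 is refused whole. A call with a gripper value outside its range is refused whole. The fingers move at their own pace and stop on an object; "newtons" is the grip in N (left out, the last holds). Time passes only in rows, so rows that repeat a pose let the fingers close. It gives the time, the measured TCP pose, the force, the opening and the grip force at its end, in the units of the state.
- manip.read_state(): the state, without advancing time (a new reading comes with each control period).
- manip.camera(name): name is "side" or "top" or "wrist"; returns a dict with "frame" (384x512x3 uint8, red, green, blue), "range_z" (384x512 float32, mm along the optical axis (not along the pixel's ray), 0 where there is no reading), "vfov" (degrees; the focal length in pixels is half the picture's height over the tangent of half this angle, whatever the lens; pixels are square), "cx", "cy" (the principal point, pixels), "k1" (the pictures are not rectified: a ray, as slopes to the right and down, at radius r is drawn at 1 + k1 r^2 times it, then the intrinsics apply), "cam_to_world" (4x4, takes a point from camera to world coordinates). Camera axes: x right, y down, z forward; pixel columns grow to the right and rows downward; lengths in mm; the calibration is good to about 2 mm. A picture is of the moment at which its call begins.
- manip.sign_off(): hands the job in; it is judged then, once.
The state is a dict: "clock": time; "joints": joint angles; "qd": joint speeds; "effort": joint torques, N m; "eef_pos": TCP position; "eef_rot": TCP orientation; "wrist_force": force on the tool from outside, world axes, zero at the start; "moment": the same for the moment, N m; "finger_gap": finger opening in mm; "finger_force": force on a finger pad.
Only numpy, scipy, OpenCV 4.12 (cv2) and the standard library are available. Lean on these libraries where they do the work, as an engineer would, in place of code of your own. Each camera call takes 0.05 s, during which the arm holds its last target. There are 200 camera calls.

## Working session

There is one attempt and no reset: what is moved stays moved. The work goes in short steps, Python scripts to look and compute and a tool call to move; the robot and the scene stay as the last step left them, time stands still between calls to the robot, and variables do not carry over. Pictures are saved under pics/ and viewed, at most 10 in all, crops included, and the job is handed in when it is done.

Besides the shell and the picture viewer there is one more tool, called after "Emit:" as name(argument=value, ...), one argument or row to a line, values as JSON. servo_tool: Moves the arm, as the interface text tells. Its arguments: {"type":"object","properties":{"motion":{"type":"array"},"newtons":{"type":"number"}},"required":["motion"]}

```bash
ls; mkdir -p pics; cat > h.py <<'E'
import numpy as np, cv2
from cell import manip
def K(c):
    f=c["frame"].shape[0]/2/np.tan(np.radians(c["vfov"])/2)
    return f,c["cx"],c["cy"],c["k1"]
def slopes(c,uv):
    f,cx,cy,k=K(c); d=(np.atleast_2d(uv).astype(float)-[cx,cy])/f
    s=d.copy()
    for _ in range(20): s=d/(1+k*(s**2).sum(1,keepdims=True))
    return s
def rays(c,uv):
    s=slopes(c,uv); T=np.array(c["cam_to_world"])
    return T[:3,3], np.c_[s,np.ones(len(s))]@T[:3,:3].T
def onplane(c,uv,z):
    o,d=rays(c,uv); return o+d*((z-o[2])/d[:,2])[:,None]
def depthpts(c,uv):
    uv=np.atleast_2d(uv).astype(int); o,d=rays(c,uv)
    return o+d*c["range_z"][uv[:,1],uv[:,0]][:,None]
def tri(c1,u1,c2,u2):
    o1,d1=rays(c1,u1);o2,d2=rays(c2,u2);d1=d1[0];d2=d2[0]
    A=np.c_[d1,-d2];t=np.linalg.lstsq(A,o2-o1,rcond=None)[0]
    p=o1+t[0]*d1;q=o2+t[1]*d2;return (p+q)/2,np.linalg.norm(p-q)
def proj(c,P):
    f,cx,cy,k=K(c);T=np.array(c["cam_to_world"]);p=(np.atleast_2d(P)-T[:3,3])@T[:3,:3]
    s=p[:,:2]/p[:,2:];return s*(1+k*(s**2).sum(1,keepdims=True))*f+[cx,cy]
def save(c,n,box=None,k=1):
    im=c["frame"][...,::-1]
    if box: x0,y0,x1,y1=box; im=im[y0:y1,x0:x1]
    cv2.imwrite("pics/"+n,cv2.resize(im,None,fx=k,fy=k,interpolation=cv2.INTER_CUBIC))
def dump(n,c): np.savez("pics/"+n,**c)
def load(n):
    d=np.load("pics/"+n+".npz"); return {k:d[k] for k in d}
E
python3 - <<'E'
from h import *
ims=[]
for n in("top","side","wrist"):
    c=manip.camera(n);dump(n+"0",c)
    print(n,c["vfov"],c["cx"],c["cy"],c["k1"],np.round(c["cam_to_world"],3).tolist())
    save(c,n+"0.png",k=1.5)
print(manip.read_state())
E
```

```text
pics
top 52.124790390167526 249.66850618326708 189.77836945775638 -0.045948094543123305 [[0.022, -0.991, 0.129, 434.87], [-1.0, -0.024, -0.01, 85.91], [0.013, -0.129, -0.992, 931.816], [0.0, 0.0, 0.0, 1.0]]
side 52.18499336283636 257.0040415669021 192.68597860146244 -0.1087126511563348 [[0.988, -0.099, 0.118, 418.909], [-0.154, -0.611, 0.776, -708.712], [-0.004, -0.785, -0.619, 701.136], [0.0, 0.0, 0.0, 1.0]]
wrist 63.66595389407368 259.8324630624598 193.72354325920807 -0.03358042580894632 [[0.321, 0.921, 0.22, 113.446], [0.947, -0.312, -0.075, 542.535], [-0.0, 0.233, -0.973, 384.302], [0.0, 0.0, 0.0, 1.0]]
{'clock': 0.15, 'joints': array([ 1.17840164e+00,  3.00350514e-01,  1.52143218e+00,  4.08201112e-06,
        1.32069099e+00, -6.66319090e-02]), 'qd': array([-0.00014264, -0.00213761, -0.00232203,  0.00153964, -0.00093528,
        0.00196649]), 'effort': array([ 1.71133153e-03, -5.31960046e+01, -3.52822888e+01,  7.08348420e-02,
        2.36638676e-02, -9.53233575e-05]), 'eef_pos': array([175.9605828 , 520.88598255, 205.01546763]), 'eef_rot': array([-3.14071385e+00, -6.26062300e-05,  2.81582884e+00]), 'wrist_force': array([ 0.92866078,  0.52289202, -0.70025135]), 'moment': array([ 0.05653911, -0.03743455, -0.00298169]), 'finger_force': 0.0, 'finger_gap': 93.72303638710322}
```

View pics/top0.png

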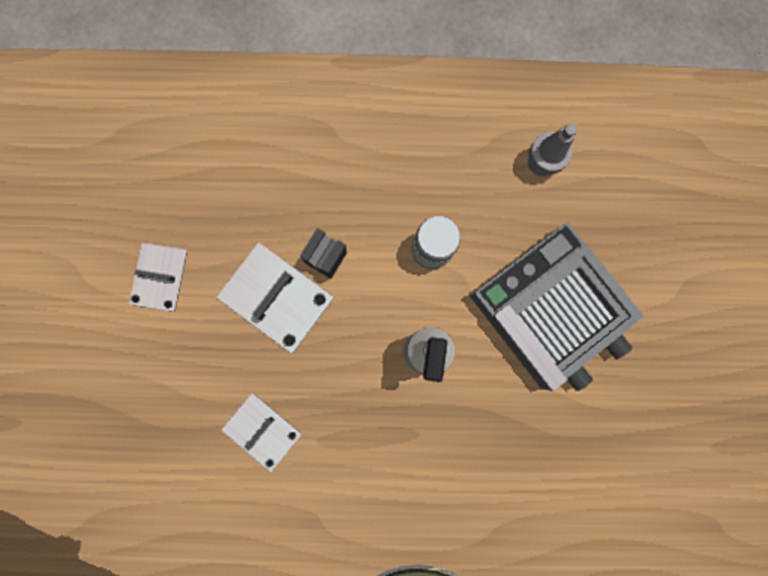

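View pics/side0.png

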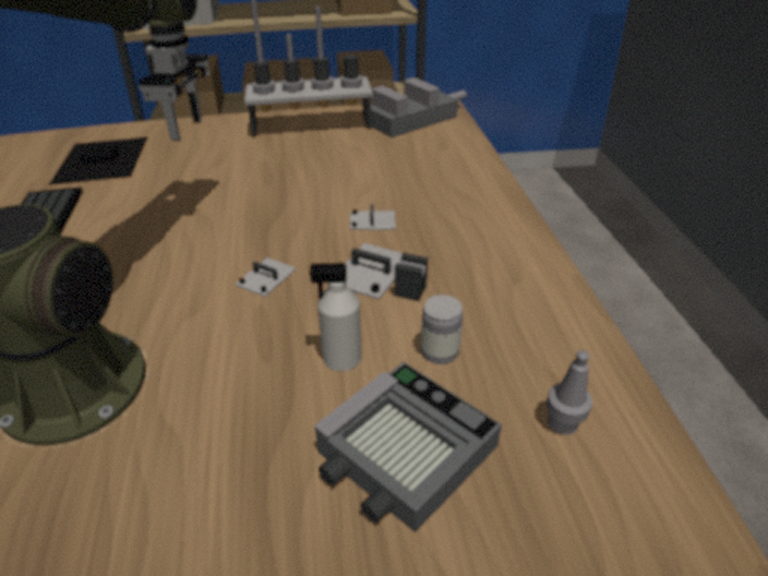

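The top view (1.5x) shows three cover candidates: a large plate at (275,297), and small ones at (158,277) and (260,432). Only the large one measures about 150x110. Its knobs are at (319,299) and (289,340), so the plain edge faces upper-left.

The unit is at (557,307), with its pale lip strip from (500,312) to (560,385). The large grey pad is at (560,243), the round keys at (512,283) and (529,270), and a green square at (497,295) is not the pad. The side view (1.5x) shows the same layout, with the large plate at (372,270), partly hidden by the spray bottle and V-block.

Next I'll measure, and check the choice in a close crop.

```bash
cat > m1.py <<'E'
from h import *
t=load("top0"); s=load("side0")
im=t["frame"]; hsv=cv2.cvtColor(im,cv2.COLOR_RGB2HSV)
# plates
white=((hsv[...,1]<40)&(hsv[...,2]>150)).astype(np.uint8)
n,l,st,ce=cv2.connectedComponentsWithStats(white)
for i in range(1,n):
    if st[i,4]>150:
        cs,_=cv2.findContours((l==i).astype(np.uint8),cv2.RETR_EXTERNAL,cv2.CHAIN_APPROX_NONE)
        r=cv2.minAreaRect(cs[0]); b=cv2.boxPoints(r)
        zz=np.median(t["range_z"][l==i]); P=depthpts(t,ce[i])
        W=onplane(t,b,P[0,2]); 
        print("white",ce[i].round(),st[i,4],"depthpt",P.round(),"sides",np.linalg.norm(np.diff(W,axis=0),axis=1).round())
# dark blobs in large-plate region
dark=(hsv[...,2]<70).astype(np.uint8); m=np.zeros_like(dark); m[160:238,142:224]=1
n,l,st,ce=cv2.connectedComponentsWithStats(dark*m)
for i in range(1,n):
    if st[i,4]>15:
        ys,xs=np.where(l==i); P=depthpts(t,np.c_[xs,ys]); h=np.percentile(P[:,2],80)
        cs,_=cv2.findContours((l==i).astype(np.uint8),cv2.RETR_EXTERNAL,cv2.CHAIN_APPROX_NONE)
        print("dark",ce[i].round(1),st[i,4],"h",h.round(1),"top mean",P[P[:,2]>h-6].mean(0).round(1),cv2.minAreaRect(cs[0]))
# unit height map
b=cv2.resize(im[135:270,300:440][...,::-1],None,fx=4,fy=4,interpolation=cv2.INTER_CUBIC)
a=cv2.resize(im[150:245,135:235][...,::-1],None,fx=4,fy=4,interpolation=cv2.INTER_CUBIC)
o=np.zeros((600,800,3),np.uint8); a=cv2.resize(a,(240,228)); o[:540,:560]=b; o[:228,560:]=a; cv2.imwrite("pics/crop1.png",o)
for u,v in[(373,162),(341,188),(353,180),(331,197),(353,232),(335,208),(372,256),(380,205),(412,190),(395,230)]:
    print((u,v),depthpts(t,(u,v)).round(1))
E
python3 m1.py
```

```text
white [221.  15.] 1790 depthpt [[1473.  225. -753.]] sides [392. 177. 386.]
white [361.  28.] 660 depthpt [[1424. -431. -751.]] sides [146. 363. 148.]
white [292. 157.] 592 depthpt [[617. -13. 100.]] sides [59. 58. 58.]
white [105. 183.] 1073 depthpt [[560. 414.  29.]] sides [100.  72. 100.]
white [182. 198.] 2553 depthpt [[531. 231.  42.]] sides [107. 147. 106.]
white [354. 231.] 809 depthpt [[ 464. -154.   64.]] sides [ 29. 140.  29.]
white [296. 229.] 151 depthpt [[459.  -9. 188.]] sides [26. 53. 26.]
white [174. 287.] 1248 depthpt [[328. 244.  29.]] sides [72. 98. 72.]
dark [213.7 176.6] 92 h 66.4 top mean [587.3 162.1  67.6] ((214.1226348876953, 174.17926025390625), (22.421772003173828, 17.507410049438477), 47.48955154418945)
dark [182.6 198.1] 54 h 41.2 top mean [526.5 232.   40.2] ((182.89996337890625, 198.3000030517578), (2.5999996662139893, 35.0), 36.869895935058594)
dark [212.9 199.4] 34 h 19.5 top mean [529.4 161.8  18.6] ((213.0, 199.5), (5.0, 6.0), 90.0)
dark [192.6 226.5] 33 h 20.4 top mean [465.  206.9  19.5] ((193.0, 226.5), (5.0, 6.0), 90.0)
(373, 162) [[ 619.9 -204.1   56.5]]
(341, 188) [[ 558.5 -130.5   53.3]]
(353, 180) [[ 577.6 -158.3   52.8]]
(331, 197) [[ 537.7 -108.1   50.6]]
(353, 232) [[ 459.3 -154.6   61.7]]
(335, 208) [[ 511.7 -114.1   63.5]]
(372, 256) [[ 407.3 -196.6   61.5]]
(380, 205) [[ 524.8 -230.1   22.5]]
(412, 190) [[ 557.7 -294.1   54.1]]
(395, 230) [[ 466.2 -256.    44.7]]
```

View pics/crop1.png

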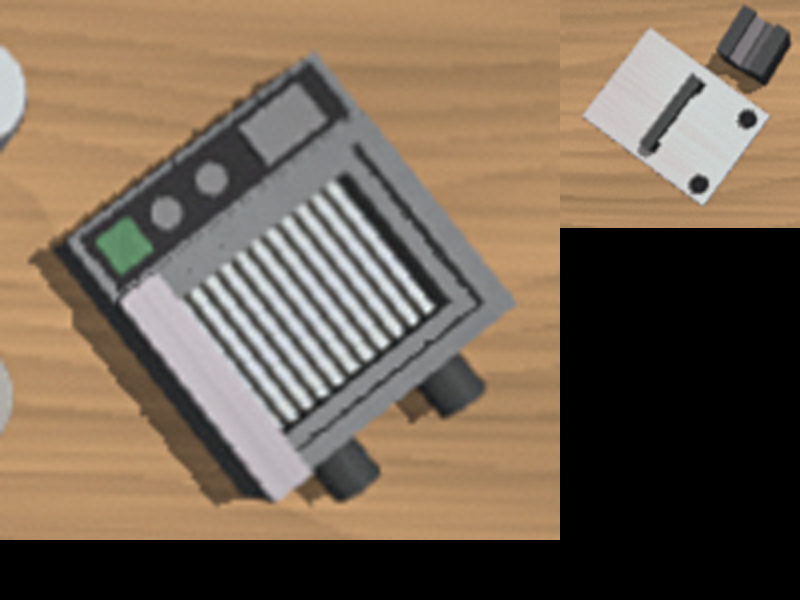

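The crop confirms the large plate: knobs at the lower right of its inset, V-block beside the -y end. It also shows the unit's lip at crop (122,298)-(310,465), the pad at (285,125), the round keys at (167,212) and (211,180), and green at (124,247).

Next come the frames and a two-view height check.

```bash
cat > m2.py <<'E'
from h import *
t=load("top0"); s=load("side0")
cr=lambda x,y:(300+x/4-.4,135+y/4-.4)
def R(a): return np.array([[np.cos(a),-np.sin(a)],[np.sin(a),np.cos(a)]])
obs=[((-48,-92),onplane(t,cr(285,125),55.5)),((38,-92),onplane(t,cr(167,212),53.5)),((5,-92),onplane(t,cr(211,180),53.5)),
 ((92,70),onplane(t,cr(272,500),61)),((-92,-114),onplane(t,cr(312,52),50)),((-92,70),onplane(t,cr(517,300),52)),((65,70),onplane(t,cr(310,465),61))]
A=np.array([o[0] for o in obs],float);B=np.array([o[1][0,:2] for o in obs])
def fit(A,B):
    a,b=A-A.mean(0),B-B.mean(0); U,S,V=np.linalg.svd(a.T@b); M=(V.T@np.diag([1,np.linalg.det(V.T@U.T)])@U.T)
    return M,B.mean(0)-M@A.mean(0)
M,tt=fit(A,B);print("bay",tt.round(1),"yaw",np.degrees(np.arctan2(M[1,0],M[0,0])).round(2));print((B-(A@M.T+tt)).round(1).tolist())
# cover
A2=np.array([(0,0),(-60,-40),(-60,40)],float)
B2=np.array([onplane(t,(182.9,198.3),42)[0,:2],onplane(t,(212.9,199.4),18)[0,:2],onplane(t,(192.6,226.5),18)[0,:2]])
M2,t2=fit(A2,B2);print("cover",t2.round(1),np.degrees(np.arctan2(M2[1,0],M2[0,0])).round(2),(B2-(A2@M2.T+t2)).round(1).tolist())
w=load("wrist0"); 
for n,tp,sd in[("pad",cr(285,125),(468/1.5,415/1.5)),("key38",cr(167,212),(421.5/1.5,384/1.5)),("handle",(182.9,198.3),(372/1.5,260/1.5)),("lipcorner",cr(122,298),(385/1.5,372/1.5))]:
    p,e=tri(t,tp,s,sd);print(n,p.round(1),e.round(1))
# side: handle mask near projection
P=np.r_[t2,35]; print("handle proj side",proj(s,P)*1.5,"wrist",proj(w,P))
E
python3 m2.py
```

```text
bay [ 510.7 -217. ] yaw 128.17
[[-1.7, -1.4], [-0.2, -0.9], [-1.6, -0.4], [0.4, 1.1], [-1.5, 1.1], [1.3, -0.3], [3.3, 0.8]]
cover [530.1 231.8] 55.13 [[-2.5, -3.5], [0.6, 2.2], [2.0, 1.3]]
pad [ 611.8 -199.5   55.3] 1.4
key38 [ 559.6 -130.9   54.8] 0.8
handle [532.3 230.4  27.9] 6.4
lipcorner [ 509.5 -103.8   60.7] 0.5
handle proj side [[369.13339723 256.98834706]] wrist [[153.82938046 457.24834533]]
```

Cover frame: about (530,232), yaw 55°. Bay frame: about (511,-217), yaw 128°. Triangulated heights are 55 for the pad and 61 for the lip, which match the text.

For the final yaw (38°) to be in range, the half-turned grasp is the better one. I'll go above the cover while turning.

Emit:
servo_tool(
  motion=[
    [[0.2,-0.16,0,0,0,-0.047,0],[0.3,-0.24,0,0,0,-0.095,0],[0.4,-0.32,0,0,0,-0.142,0],[0.5,-0.4,0,0,0,-0.19,0],[0.58,-0.47,0,0,0,-0.237,0],[0.65,-0.53,0,0,0,-0.285,0],[0.69,-0.56,0,0,0,-0.332,0],[0.708,-0.578,0,0,0,-0.38,0],[0.708,-0.578,0,0,0,-0.427,0],[0.708,-0.578,0,0,0,-0.475,0]],
  ],
)

```text
clock: 1.15
eef_pos: [532.8, 228.4, 204.7]
eef_rot: [-3.141, 0.001, 1.314]
wrist_force: [-0.8, -0.5, -0.5]
finger_gap: 93.9
finger_force: 0.0
```

Emit:
servo_tool(
  motion=[
    [[0,0,0,0,0,-0.047,0],[0,0,0,0,0,-0.095,0],[0,0,0,0,0,-0.142,0],[0,0,0,0,0,-0.19,0],[0,0,0,0,0,-0.237,0],[0,0,0,0,0,-0.285,0],[0,0,0,0,0,-0.332,0],[0,0,0,0,0,-0.38,0],[0,0,0,0,0,-0.427,0],[0,0,0,0,0,-0.475,0]],
  ],
)

```text
clock: 2.15
eef_pos: [529.9, 232.0, 205.2]
eef_rot: [3.141, 0.0, -0.173]
wrist_force: [-0.7, -0.5, -0.5]
finger_gap: 93.8
finger_force: 0.0
```

```bash
python3 - <<'E'
from h import *
s=manip.read_state(); print(s["clock"],np.degrees(s["joints"]).round(1),s["eef_pos"].round(1),np.degrees(s["eef_rot"]).round(1))
c=manip.camera("wrist");dump("w1",c);save(c,"w1.png",k=1.5)
P=np.array([[530,232,42.]]);print(proj(c,P)*1.5)
E
```

```text
2.15 [ 20.   20.9  82.3   0.   76.9 119.9] [529.9 232.  205.2] [180.    0.   -9.9]
[[390.40486206 272.36934463]]
```

View pics/w1.png

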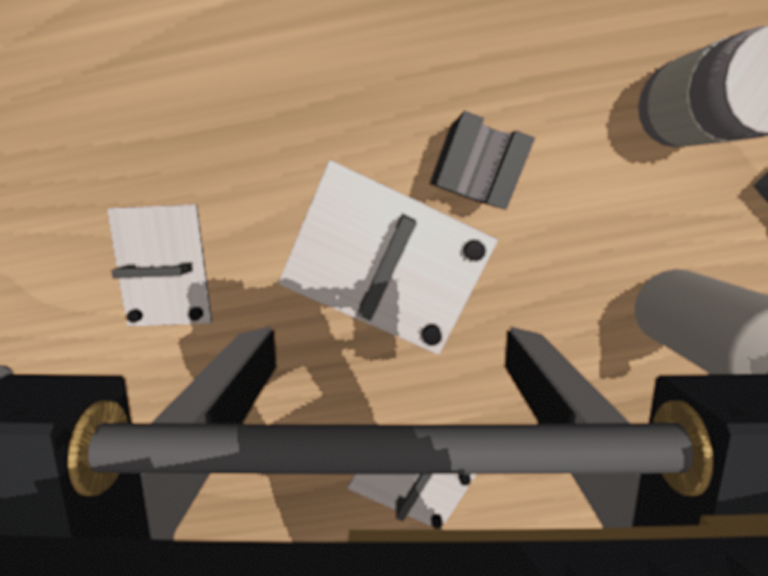

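The wrist picture (1.5x) shows the plate with corners (331,161), (497,240), (439,353) and (280,282). The bar runs from (406,218) to (369,315), the knobs are at (474,249) and (431,334), and the V-block is clear at (483,160).

```bash
cat > m3.py <<'E'
from h import *
import re
c=load("w1"); t=load("top0"); q=lambda *a:np.array(a)/1.5
src=open("m2.py").read(); 
def fit(A,B):
    A=np.array(A,float);a,b=A-A.mean(0),B-B.mean(0); U,S,V=np.linalg.svd(a.T@b); M=(V.T@np.diag([1,np.linalg.det(V.T@U.T)])@U.T)
    o=B.mean(0)-M@A.mean(0); return o.round(1),np.degrees(np.arctan2(M[1,0],M[0,0])).round(2),(B-(A@M.T+o)).round(1).tolist()
if __name__=="__main__":
    im=c["frame"];hsv=cv2.cvtColor(im,cv2.COLOR_RGB2HSV)
    # bar by dark mask within plate box
    m=np.zeros(im.shape[:2],np.uint8);m[135:215,235:280]=1
    d=((im.max(2)<85)&(m>0)).astype(np.uint8)
    n,l,st,ce=cv2.connectedComponentsWithStats(d);i=1+np.argmax(st[1:,4])
    cs,_=cv2.findContours((l==i).astype(np.uint8),cv2.RETR_EXTERNAL,cv2.CHAIN_APPROX_NONE);r=cv2.minAreaRect(cs[0]);print("bar",st[i],np.array(cv2.boxPoints(r)).round(1).tolist())
    pts=[((75,-55),q(331,161),6),((-75,-55),q(497,240),6),((-75,55),q(439,353),6),((75,55),q(280,282),6),((-60,-40),q(474,248),18),((-60,40),q(431,333),18)]
    B=np.array([onplane(c,p,z)[0,:2] for _,p,z in pts])
    print(fit([p[0] for p in pts],B))
    print("bar ends z42",onplane(c,[q(406,217),q(369,317)],42).round(1))
    for n,a,b in[("bar",(182.9,198.3),q(388,266)),("k-",(212.9,199.4),q(474,249)),("k+",(192.6,226.5),q(431,334))]:
        print(n,[x.round(1) for x in tri(t,a,c,b)])
E
python3 m3.py
```

```text
bar [239 184  20  29 278] [[236.8000030517578, 208.39999389648438], [249.39999389648438, 183.1999969482422], [259.0, 188.0], [246.39999389648438, 213.1999969482422]]
(array([533.4, 234.5]), np.float64(55.28), [[-2.1, -0.9], [-1.4, 1.0], [-0.1, -0.2], [-0.1, -1.8], [1.2, 1.5], [2.5, 0.5]])
bar ends z42 [[568.7 213.6  42. ]
 [498.4 254.3  42. ]]
bar [array([530.3, 233.4,  14. ]), np.float64(1.3)]
k- [array([530.5, 162.6,   7.6]), np.float64(0.5)]
k+ [array([465.1, 208.1,   9.7]), np.float64(0.4)]
```

Emit:
servo_tool(
  motion=[
    [[0.004,0.003,-0.05,0,0,-0.046,0.2],[0.004,0.003,-0.12,0,0,-0.092,0.3],[0.004,0.003,-0.2,0,0,-0.136,0.3],[0.004,0.003,-0.26,0,0,-0.136,0.3],[0.004,0.003,-0.27,0,0,-0.136,0.3],[0.004,0.003,-0.27,0,0,-0.136,0.3]],
  ],
)

```text
clock: 2.8
eef_pos: [532.0, 233.5, 70.4]
eef_rot: [3.141, 0.001, -0.592]
wrist_force: [0.2, -0.3, -0.0]
finger_gap: 65.6
finger_force: 0.0
```

```bash
python3 - <<'E'
from h import *
c=load("w1")
for u,v in[(388,266),(474,249),(431,334),(340,230),(330,110)]: print(depthpts(c,(u/1.5,v/1.5)).round(1))
s=manip.read_state(); print(s["clock"],np.degrees(s["joints"]).round(1),s["eef_pos"].round(1),np.degrees(s["eef_rot"]).round(1))
c=manip.camera("wrist");dump("w2",c);save(c,"w2.png")
c=manip.camera("side");dump("s2",c);save(c,"s2.png",(150,120,350,270),3)
a=cv2.imread("pics/w2.png");b=cv2.imread("pics/s2.png");o=np.zeros((600,800,3),np.uint8);o[:300,:400]=cv2.resize(a,(400,300));o[:300,400:]=cv2.resize(b,(400,300));cv2.imwrite("pics/both2.png",o[:300])
E
```

```text
[[535.8 233.6  42.9]]
[[532.4 163.9  17.5]]
[[468.4 208.8  16.6]]
[[565.2 268.3   6.1]]
[[657.9 257.5   0.7]]
2.8 [ 20.1  29.2  89.4  -0.   61.4 144. ] [532.  233.5  70.4] [180.    0.  -33.9]
```

View pics/both2.png

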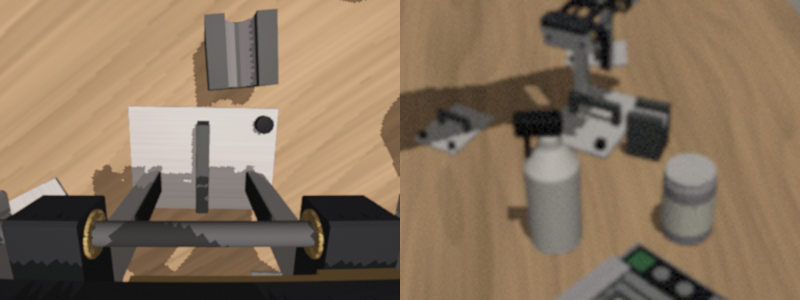

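The left half shows the bar at crop x=203, midway between the fingers (150 and 255) and parallel to them. Wrist depth gives the bar top at 43, the plate at 6 and the knobs at 17, all as they must be. Now descend and grip.

Emit:
servo_tool(
  motion=[
    [[0,0,-0.05,0,0,0,0.3],[0,0,-0.09,0,0,0,0.3],[0,0,-0.107,0,0,0,0.3],[0,0,-0.107,0,0,0,1],[0,0,-0.107,0,0,0,1],[0,0,-0.107,0,0,0,1],[0,0,-0.107,0,0,0,1],[0,0,-0.107,0,0,0,1],[0,0,-0.107,0,0,0,1],[0,0,-0.107,0,0,0,1]],
  ],
  newtons=45,
)

```text
clock: 3.9
eef_pos: [532.1, 233.6, 17.0]
eef_rot: [-3.141, -0.0, -0.594]
wrist_force: [0.8, 2.9, -0.6]
finger_gap: 13.3
finger_force: 1.8
```

Emit:
servo_tool(
  motion=[
    [[0,0,0,0,0,0,1],[0,0,0,0,0,0,1],[0,0,0,0,0,0,1],[0,0,0.02,0,0,0,1],[0,0,0.05,0,0,0,1],[0,0,0.1,0,0,0,1],[0,0,0.14,0,0,0,1],[0,0,0.16,0,0,0,1],[0,0,0.16,0,0,0,1]],
  ],
)

```text
clock: 4.8
eef_pos: [532.6, 233.8, 98.7]
eef_rot: [-3.139, -0.002, -0.594]
wrist_force: [0.2, -0.6, -3.3]
finger_gap: 11.7
finger_force: 45.0
```

```bash
python3 - <<'E'
from h import *
s=manip.read_state(); print(s["clock"],np.degrees(s["joints"]).round(1),s["eef_pos"].round(1),np.degrees(s["eef_rot"]).round(1),s["finger_gap"],s["finger_force"],s["wrist_force"],s["moment"])
c=manip.camera("wrist");dump("w3",c);save(c,"w3.png",k=1)
T=np.array(c["cam_to_world"]);print(T.round(3).tolist())
E
```

```text
4.8 [ 20.1  27.1  88.4  -0.   64.4 144.1] [532.6 233.8  98.7] [-1.799e+02 -1.000e-01 -3.410e+01] 11.744106747585302 44.98848080635071 [ 0.19051547 -0.62440212 -3.34616466] [0.053658   0.1397878  0.04360164]
[[-0.56, -0.806, -0.191, 589.099], [-0.828, 0.544, 0.133, 195.903], [-0.003, 0.233, -0.973, 278.201], [0.0, 0.0, 0.0, 1.0]]
```

View pics/w3.png

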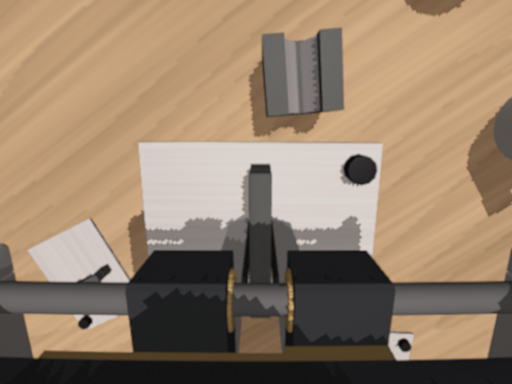

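The plate is held square (gap 11.7 mm, 45 N): its far edge runs from (139,143) to (381,143) and the knob is at (360,170). Now raise it above the bottle, carry it across, and stop where the wrist camera can see the unit.

Emit:
servo_tool(
  motion=[
    [[0,0,0.08,0,0,0,1],[0,0,0.17,0,0,0,1],[0,-0.03,0.25,0,0,0.02,1],[-0.01,-0.09,0.302,0,0,0.05,1],[-0.02,-0.17,0.302,0,0,0.09,1],[-0.03,-0.25,0.302,0,0,0.13,1],[-0.05,-0.34,0.302,0,0,0.17,1],[-0.07,-0.43,0.302,0,0,0.21,1],[-0.08,-0.52,0.302,0,0,0.25,1],[-0.1,-0.6,0.302,0,0,0.29,1]],
  ],
)

```text
clock: 5.85
eef_pos: [481.3, -68.3, 246.8]
eef_rot: [-3.141, 0.001, 0.322]
wrist_force: [0.7, 0.4, -3.1]
finger_gap: 11.7
finger_force: 45.0
```

Emit:
servo_tool(
  motion=[
    [[-0.02,-0.09,0,0,0,0.04,1],[-0.035,-0.18,0,0,0,0.08,1],[-0.05,-0.26,0,0,0,0.112,1],[-0.06,-0.33,0,0,0,0.112,1],[-0.064,-0.38,0,0,0,0.112,1],[-0.064,-0.396,0,0,0,0.112,1],[-0.064,-0.396,0,0,0,0.112,1],[-0.064,-0.396,0,0,0,0.112,1]],
  ],
)

```text
clock: 6.65
eef_pos: [450.1, -263.5, 247.4]
eef_rot: [-3.14, 0.0, 0.669]
wrist_force: [0.1, 0.7, -2.8]
finger_gap: 11.6
finger_force: 45.0
```

```bash
python3 - <<'E'
from h import *
s=manip.read_state(); print(s["clock"],np.degrees(s["joints"]).round(1),s["eef_pos"].round(1),np.degrees(s["eef_rot"]).round(1),s["finger_gap"],s["wrist_force"],s["moment"])
c=manip.camera("wrist");dump("w4",c);save(c,"w4.png",k=1.5)
E
```

```text
6.65 [-34.4  11.8  88.2   0.   80.   17.3] [ 450.1 -263.5  247.4] [-179.9    0.    38.3] 11.603665680969735 [ 0.12223672  0.70499764 -2.82167146] [-0.03616472  0.15086726 -0.00759387]
```

View pics/w4.png

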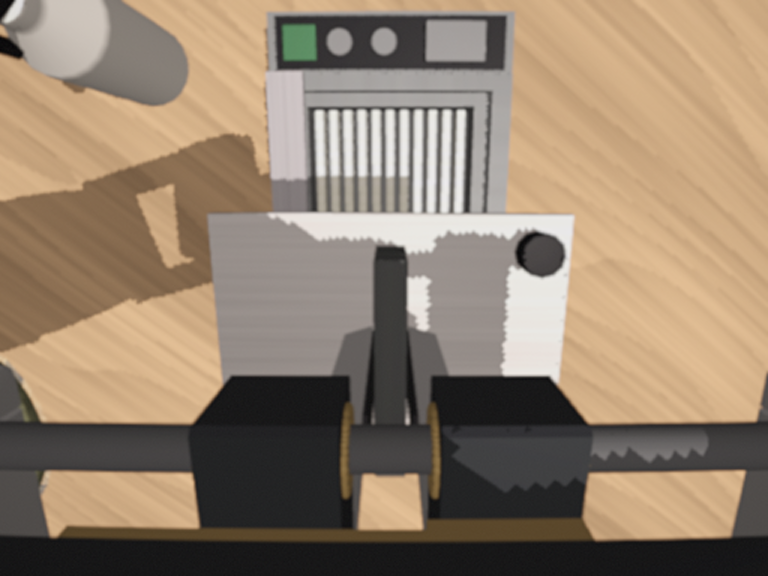

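The wrist view (1.5x) shows the unit squarely above the held plate: pad (456,41), keys (340,41) and (384,41), console corners (268,13) and (513,13), lip free edge about x=305, -x rim edge about x=508. The plate's far corners are (208,215) and (574,215), with a knob at (540,252).

Measuring the plate and the bay in this one view cancels the hand-camera calibration.

```bash
cat > m4.py <<'E'
from h import *
from m3 import fit
c=load("w4"); q=lambda *a:np.array(a)/1.5
pts=[((-48,-92),q(456,41),55.5),((38,-92),q(340,41),53.5),((5,-92),q(384,41),53.5),((92,-114),q(268,13),50),((-92,-114),q(513,13),50),((-92,-40),q(509.5,110),52),((-92,10),q(506.5,180),52)]
B=np.array([onplane(c,p,z)[0,:2] for _,p,z in pts])
o,yaw,res=fit([p[0] for p in pts],B);print("bay",o,yaw,res)
f=np.radians(yaw);ax=np.array([np.cos(f),np.sin(f)]);ay=np.array([-ax[1],ax[0]])
for u in[(304,90),(307,150),(267,90),(271,170)]:
    p=onplane(c,q(*u),61)[0,:2]-o; print("lip",u,(p@ax).round(1),(p@ay).round(1))
tcp=np.array([450.1,-263.5])
for zt in(236.4,):
    P=onplane(c,[q(208,215),q(574,215)],zt)[:,:2]; K_=onplane(c,q(540,248),zt+12)[0,:2]
    print("plate len",np.linalg.norm(P[0]-P[1]).round(1),"edge yaw",np.degrees(np.arctan2(*(P[0]-P[1])[::-1])).round(2))
    for n,p in(("c+",P[0]),("c-",P[1]),("knob",K_),("mid",P.mean(0))): print(n,((p-tcp)@ax).round(1),((p-tcp)@ay).round(1))
for n,uv in(("pad",q(456,41)),("bar",q(390,300)),("plate",q(300,300)),("plateR",q(530,300)),("plateL",q(235,300)),("lip",q(287,120)),("lip",q(287,160)),("rim",q(500,100))): print(n,depthpts(c,uv).round(1))
t=load("top0"); print("tri pad",tri(c,q(456,41),t,(371.0,166)),"lipend",tri(c,q(304,73),t,(300+38.5-.4,135+68-.4)))
E
python3 m4.py
```

```text
bay [ 511.  -216.9] 128.71 [[-0.5, -0.9], [0.7, -0.5], [0.2, -0.4], [0.4, -1.8], [-2.4, -0.6], [1.7, 2.8], [-0.0, 1.3]]
lip (304, 90) 64.1 -56.9
lip (307, 150) 63.8 -14.0
lip (267, 90) 91.6 -57.3
lip (271, 170) 92.1 0.4
plate len 149.5 edge yaw 128.32
c+ 73.4 -54.9
c- -76.1 -53.8
knob -59.2 -42.1
mid -1.4 -54.4
pad [[ 612.5 -197.5   55.6]]
bar [[ 472.2 -246.9  271.4]]
plate [[ 441.4 -222.5  236.8]]
plateR [[ 501.8 -299.2  236. ]]
plateL [[ 424.1 -200.5  237.2]]
lip [[ 490.1 -133.4   61. ]]
lip [[ 467.1 -150.    61.6]]
rim [[ 602.5 -249.5   52.7]]
tri pad (array([ 610.07628051, -197.93036133,   61.20412904]), np.float64(1.0958307429404976)) lipend (array([ 524.94798116, -122.97443038,   55.86280312]), np.float64(0.4368343593377746))
```

Bay (511,-217), yaw 128.3-128.7. The plate is 149.5 mm long, its centre within 1.5 mm of the TCP, and its underside 17 mm below the TCP. I'll tilt it 13° plain edge low and go above the hooking place.

Emit:
servo_tool(
  motion=[
    [[0.03,0.017,0,-0.01,-0.008,0,1],[0.07,0.04,-0.02,-0.028,-0.022,0,1],[0.1,0.058,-0.06,-0.042,-0.033,0,1],[0.125,0.072,-0.12,-0.052,-0.041,0,1],[0.135,0.078,-0.18,-0.0567,-0.0448,0,1],[0.135,0.078,-0.23,-0.0567,-0.0448,0,1],[0.135,0.078,-0.26,-0.0567,-0.0448,0,1],[0.135,0.078,-0.26,-0.0567,-0.0448,0,1],[0.135,0.078,-0.26,-0.0567,-0.0448,0,1]],
  ],
)

```text
clock: 7.6
eef_pos: [517.9, -224.8, 118.7]
eef_rot: [2.914, -0.0, 0.669]
wrist_force: [0.3, 0.4, -3.0]
finger_gap: 11.6
finger_force: 45.0
```

```bash
python3 - <<'E'
from h import *
s=manip.read_state(); print(s["clock"],np.degrees(s["joints"]).round(1),s["eef_pos"].round(1),np.degrees(s["eef_rot"]).round(1),s["finger_gap"],s["wrist_force"],s["moment"])
c=manip.camera("wrist");dump("w5",c);save(c,"w5.png",k=1.5)
E
```

```text
7.6 [-24.3  18.1  99.3  -7.6  51.2  31.5] [ 517.9 -224.8  118.7] [167.   -0.   38.4] 11.58603794196793 [ 0.29907361  0.35624522 -3.03883297] [0.20835451 0.26448218 0.01311962]
```

View pics/w5.png

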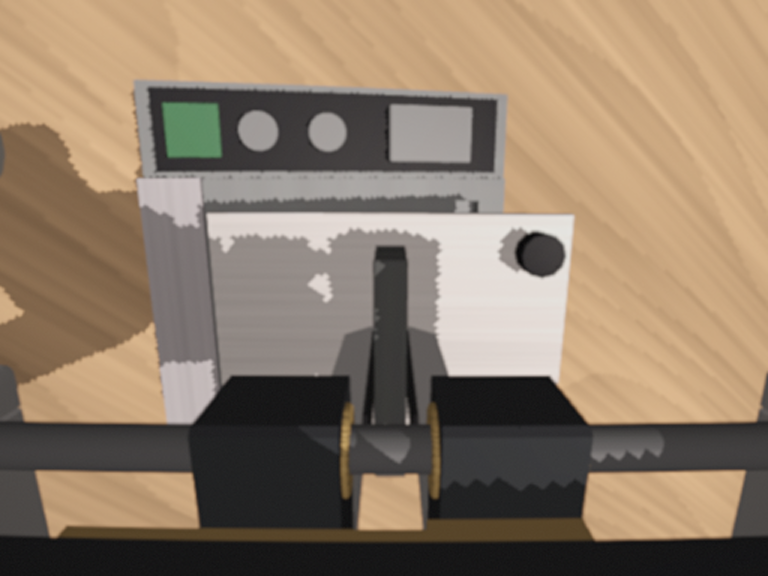

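The picture (1.5x) shows the tilted plate unslipped in the grip (corners still (206,213) and (574,215)), its plain edge just right of the lip's free edge (202,178)-(217,378). The pad is at (430,133) and the keys at (258,131) and (327,132). One refit of the bay from here follows.

```bash
cat > m5.py <<'E'
from h import *
from m3 import fit
c=load("w5"); q=lambda *a:np.array(a)/1.5
pts=[((-48,-92),q(430,133.5),55.5),((38,-92),q(258,131),53.5),((5,-92),q(327.5,132),53.5),((92,-114),q(135,81),50),((-92,-114),q(505.5,95),50)]
B=np.array([onplane(c,p,z)[0,:2] for _,p,z in pts])
o,yaw,res=fit([p[0] for p in pts],B);print("bay",o,yaw,res)
f=np.radians(yaw);ax=np.array([np.cos(f),np.sin(f)]);ay=np.array([-ax[1],ax[0]])
for u in[(202.5,185),(208,260),(216,370),(139,190),(150,280),(163,400)]:
    p=onplane(c,q(*u),61)[0,:2]-o; print("lip",u,(p@ax).round(1),(p@ay).round(1))
# plate corners: same tool-frame place as in w4 (flat, z=236.4); transfer by camera frames
w=load("w4");P4=onplane(w,[q(208,215),q(574,215)],236.4)
P4=np.vstack([P4,P4.mean(0)-0*P4[0]])
T4,T5=np.array(w["cam_to_world"]),np.array(c["cam_to_world"])
h=np.c_[P4,np.ones(3)]@np.linalg.inv(T4).T@T5.T
for n,p in zip(("c+","c-","mid"),h): d=p[:2]-o; print(n,(d@ax).round(1),(d@ay).round(1),p[2].round(1))
d=np.array([517.9,-224.8])-o; print("tcp in bay",(d@ax).round(1),(d@ay).round(1)); print("ray to same px check",proj(c,h[:,:3]).round(1)*1.5)
for u in[(300,260),(480,260),(230,330),(520,330)]: print(depthpts(c,q(*u)).round(1))
E
python3 m5.py
```

```text
bay [ 510.2 -216.8] 128.4 [[-0.1, 0.7], [0.2, -0.0], [0.4, -0.1], [0.4, -1.0], [-0.8, 0.4]]
lip (202.5, 185) 63.9 -67.2
lip (208, 260) 64.4 -32.1
lip (216, 370) 65.6 24.3
lip (139, 190) 91.5 -65.3
lip (150, 280) 91.3 -23.6
lip (163, 400) 92.4 38.1
c+ 58.2 -55.5 91.0
c- -87.4 -55.3 124.9
mid -14.6 -55.4 108.0
tcp in bay -11.1 -1.1
ray to same px check [[208.05 214.95]
 [574.05 214.95]
 [390.9  214.65]]
[[ 525.4 -176.4   99.6]]
[[ 570.7 -234.   115.5]]
[[ 481.8 -171.1   92.2]]
[[ 557.4 -266.1  121.4]]
```

Centred within 0.5 mm in y, with the plain edge at x=57 and 41 mm above the ledge. Lower 39 mm.

Emit:
servo_tool(
  motion=[
    [[0,0,-0.02,0,0,0,1],[0,0,-0.04,0,0,0,1],[0,0,-0.055,0,0,0,1],[0,0,-0.065,0,0,0,1],[0,0,-0.073,0,0,0,1],[0,0,-0.078,0,0,0,1],[0,0,-0.078,0,0,0,1]],
  ],
)

```text
clock: 8.35
eef_pos: [517.5, -225.5, 78.7]
eef_rot: [2.915, 0.0, 0.668]
wrist_force: [0.2, 0.4, -3.9]
finger_gap: 11.0
finger_force: 45.0
```

Emit:
servo_tool(
  motion=[
    [[-0.004,0.005,0,0,0,0,1],[-0.008,0.01,0,0,0,0,1],[-0.011,0.014,0,0,0,0,1],[-0.014,0.018,0,0,0,0,1],[-0.017,0.0215,0,0,0,0,1],[-0.02,0.0248,0,0,0,0,1],[-0.02,0.0248,0,0,0,0,1]],
  ],
)

```text
clock: 9.05
eef_pos: [507.4, -212.9, 79.0]
eef_rot: [2.915, -0.0, 0.669]
wrist_force: [0.0, 0.7, -3.0]
finger_gap: 11.7
finger_force: 45.0
```

```bash
python3 - <<'E'
from h import *
s=manip.read_state(); print(s["clock"],s["eef_pos"].round(1),np.degrees(s["eef_rot"]).round(1),s["finger_gap"],s["wrist_force"],s["moment"])
a=manip.camera("wrist");dump("w6",a);b=manip.camera("side");dump("s6",b)
o=np.zeros((576,800,3),np.uint8)
o[:300,:400]=cv2.resize(a["frame"],(400,300))[...,::-1]
o[:300,400:]=cv2.resize(b["frame"][230:380,190:390],(400,300),interpolation=cv2.INTER_CUBIC)[...,::-1]
w=a["frame"][100:260,60:260];o[300:,:400]=cv2.resize(w,(400,276))[...,::-1]
cv2.imwrite("pics/both6.png",o)
E
```

```text
9.05 [ 507.4 -212.9   79. ] [167.   -0.   38.3] 11.65819950280967 [ 0.00406836  0.71884001 -2.98131962] [0.12087009 0.31603522 0.02851278]
```

View pics/both6.png

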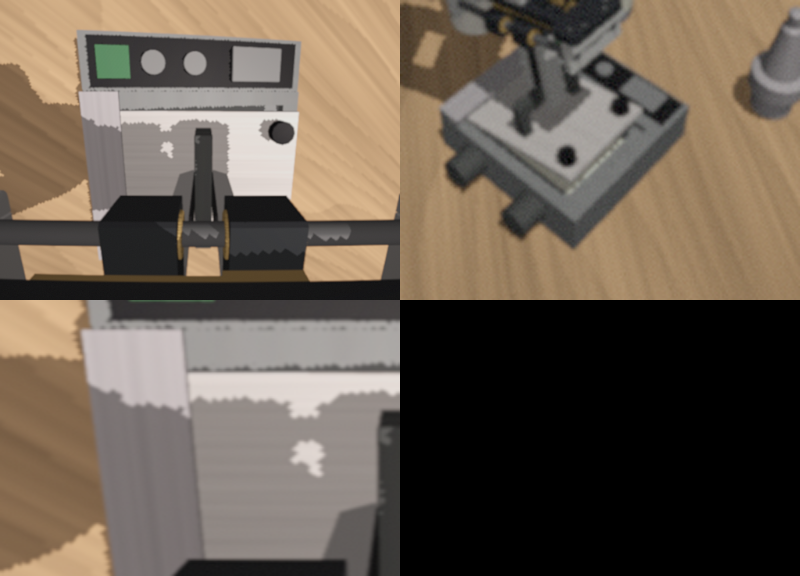

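The wrist view shows the plain edge hidden under the lip along its length, about x=190-200 in the lower crop. The side view shows the knob edge still up and inside the rim. By the numbers the edge is at x=73 and 1.4 mm above the ledge. Seat it 1.8 mm deeper.

Emit:
servo_tool(
  motion=[
    [[-0.0011,0.0014,0,0,0,0,1],[-0.0022,0.0028,0,0,0,0,1],[-0.0022,0.0028,0,0,0,0,1],[-0.0022,0.0028,0,0,0,0,1]],
  ],
)

```text
clock: 9.55
eef_pos: [506.4, -211.7, 78.9]
eef_rot: [2.915, -0.0, 0.668]
wrist_force: [0.4, 0.5, -3.6]
finger_gap: 11.7
finger_force: 45.0
```

Emit:
servo_tool(
  motion=[
    [[0.001,-0.0013,-0.0036,0.0065,0.0052,0,1],[0.0021,-0.0026,-0.0073,0.0131,0.0104,0,1],[0.003,-0.0038,-0.011,0.0196,0.0155,0,1],[0.0039,-0.0049,-0.0147,0.0261,0.0207,0,1],[0.0047,-0.0059,-0.0184,0.0327,0.0259,0,1],[0.0055,-0.0069,-0.0222,0.0392,0.0311,0,1],[0.0055,-0.0069,-0.0222,0.0392,0.0311,0,1]],
  ],
)

```text
clock: 10.25
eef_pos: [509.3, -215.5, 67.5]
eef_rot: [3.073, 0.0, 0.668]
wrist_force: [0.2, 0.2, -3.5]
finger_gap: 11.5
finger_force: 45.0
```

Emit:
servo_tool(
  motion=[
    [[0.0004,-0.0006,-0.0026,0.0044,0.0034,0,1],[0.0009,-0.0012,-0.0052,0.0087,0.0069,0,1],[0.0013,-0.0017,-0.0078,0.0131,0.0103,0,1],[0.0017,-0.0022,-0.0104,0.0171,0.0136,0,1],[0.0017,-0.0022,-0.0108,0.0171,0.0136,0,1],[0.0017,-0.0022,-0.0108,0.0171,0.0136,0,1]],
  ],
)

```text
clock: 10.85
eef_pos: [510.0, -216.2, 62.3]
eef_rot: [3.14, 0.001, 0.668]
wrist_force: [-0.2, -0.4, -3.5]
finger_gap: 11.7
finger_force: 45.0
```

```bash
python3 - <<'E'
from h import *
s=manip.read_state(); print(s["clock"],s["eef_pos"].round(1),np.degrees(s["eef_rot"]).round(1),s["finger_gap"],s["wrist_force"],s["moment"])
E
```

```text
10.85 [ 510.  -216.2   62.3] [179.9   0.   38.3] 11.680972358893623 [-0.22325779 -0.42134276 -3.46090272] [-0.04424341  0.1234956   0.01036996]
```

Emit:
servo_tool(
  motion=[
    [[0,0,-0.001,0,0,0,1],[0,0,-0.002,0,0,0,1],[0,0,-0.002,0,0,0,1]],
  ],
)

```text
clock: 11.15
eef_pos: [510.0, -216.1, 61.4]
eef_rot: [3.14, 0.001, 0.669]
wrist_force: [0.6, 0.2, -4.7]
finger_gap: 11.6
finger_force: 45.0
```

Emit:
servo_tool(
  motion=[
    [[0,0,-0.001,0,0,0,1],[0,0,-0.002,0,0,0,1],[0,0,-0.002,0,0,0,1]],
  ],
)

```text
clock: 11.45
eef_pos: [510.1, -216.2, 61.0]
eef_rot: [3.14, 0.0, 0.669]
wrist_force: [-3.5, 1.3, 4.8]
finger_gap: 11.4
finger_force: 45.0
```

Contact at the ledge height. Release gently: grip 3 N first, then open a little.

Emit:
servo_tool(
  motion=[
    [[0,0,0,0,0,0,1],[0,0,0,0,0,0,1],[0,0,0,0,0,0,0.8],[0,0,0,0,0,0,0.7],[0,0,0,0,0,0,0.65],[0,0,0,0,0,0,0.65],[0,0,0,0,0,0,0.65]],
  ],
  newtons=3,
)

```text
clock: 12.15
eef_pos: [510.0, -216.2, 60.4]
eef_rot: [3.14, 0.001, 0.669]
wrist_force: [-0.2, 0.4, -0.3]
finger_gap: 32.7
finger_force: 0.0
```

Emit:
servo_tool(
  motion=[
    [[0,0,0.02,0,0,0,0.65],[0,0,0.06,0,0,0,0.65],[0,0,0.12,0,0,0,0.65],[0,0,0.2,0,0,0,0.65],[0,0,0.28,0,0,0,0.65],[0,0,0.28,0,0,0,0.8],[0,0,0.28,0,0,0,1],[0,0,0.28,0,0,0,1]],
  ],
)

```text
clock: 12.95
eef_pos: [509.6, -216.0, 199.6]
eef_rot: [-3.141, 0.001, 0.669]
wrist_force: [-0.1, 0.6, -1.1]
finger_gap: 12.3
finger_force: 0.0
```

```bash
cat > m6.py <<'E'
from h import *
s=manip.read_state(); print(s["clock"],np.degrees(s["joints"]).round(1),s["eef_pos"].round(1),np.degrees(s["eef_rot"]).round(1),s["finger_gap"],s["wrist_force"].round(1))
c=manip.camera("wrist");dump("w7",c);t=manip.camera("top");dump("t7",t);b=manip.camera("side");dump("s7",b)
o=np.zeros((576,800,3),np.uint8)
o[:,:560]=cv2.resize(c["frame"],(768,576))[:,100:660,::-1]
o[:300,560:]=cv2.resize(b["frame"][245:365,200:340],(240,300))[...,::-1]
cv2.imwrite("pics/w7.png",o)
ax=np.array([-.621,.784]);ay=np.array([-.784,-.621]);bay=np.array([510.2,-216.8])
# plate height by depth at points on cover (bay coords)
for x,y in[(50,-45),(50,40),(30,-45),(-40,-45),(-70,0),(-40,20),(-70,48),(-70,-48)]:
    P=np.r_[bay+x*ax+y*ay,50.]
    for n,k in(("w",c),("t",t)):
        u=proj(k,P)[0].round().astype(int)
        if 0<=u[0]<512 and 0<=u[1]<384: print((x,y),n,depthpts(k,u)[0].round(1),end=" ")
    print()
E
python3 m6.py
```

```text
12.95 [-26.7  17.9  87.   -0.1  75.1  25. ] [ 509.6 -216.   199.6] [-1.80e+02  1.00e-01  3.83e+01] 12.267166186540644 [-0.1  0.6 -1.1]
(50, -45) w [ 514.9 -149.6   50.9] (50, -45) t [ 513.5 -149.    50.7] 
(50, 40) w [ 448.4 -202.5   50.5] (50, 40) t [ 447.1 -203.1   50.3] 
(30, -45) w [ 527.1 -165.3   49.9] (30, -45) t [ 527.4 -164.8   52.2] 
(-40, -45) w [ 570.2 -219.9   49.3] (-40, -45) t [ 570.  -218.4   52.3] 
(-70, 0) w [ 553.8 -272.    49.4] (-70, 0) t [ 552.9 -271.6   51.8] 
(-40, 20) w [ 519.3 -261.    49.4] (-40, 20) t [ 490.9 -146.   340.3] 
(-70, 48) w [ 516.  -301.9   49.7] (-70, 48) t [ 489.8 -173.5  341.5] 
(-70, -48) w [ 591.6 -241.7   50.1] (-70, -48) t [ 592.4 -244.2   46.9]
```

View pics/w7.png

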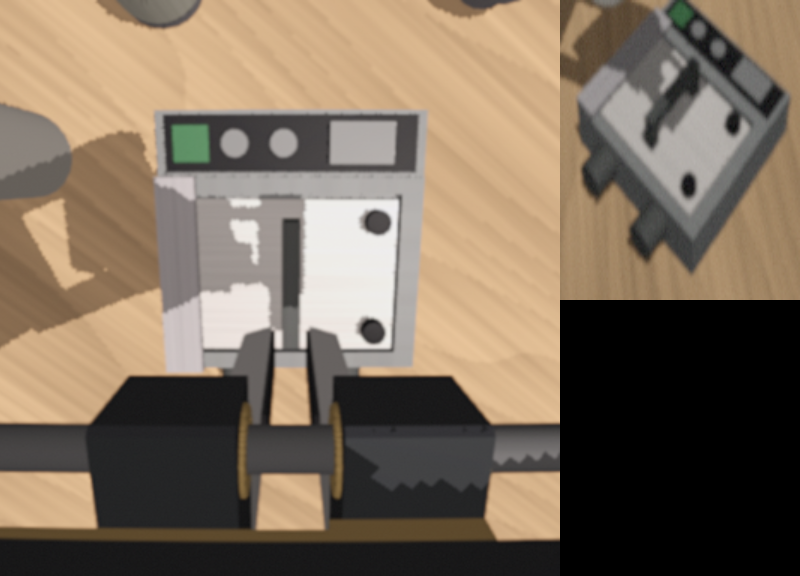

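The cover lies flat: plate top at 49.3-50.9 all over, inside the rim, edge under the lip. The pad is at crop (363,142). I'll confirm the pad and tool-holder positions numerically.

```bash
python3 - <<'E'
from h import *
c=load("w7");t=load("t7")
print("pad",onplane(c,((363+100)/1.5,142.5/1.5),55.5).round(1),depthpts(c,(463/1.5,142/1.5)).round(1))
for u in[(368,99),(372,92),(379,87),(366,104)]: print("holder",depthpts(t,u).round(1))
s=manip.read_state();print(s["finger_gap"],s["eef_pos"])
E
```

```text
pad [[ 612.7 -197.5   55.5]] [[ 613.  -196.4   55.4]]
holder [[ 754.6 -182.5   97.4]]
holder [[ 760.1 -182.8  125. ]]
holder [[ 762.  -190.   149.1]]
holder [[ 749.6 -183.7   78.7]]
1.6869546132911057 [ 509.70877369 -216.03139922  199.45702357]
```

Emit:
servo_tool(
  motion=[
    [[0.06,0.011,0,0,0,0,1],[0.13,0.024,-0.02,0,0,0,1],[0.18,0.033,-0.08,0,0,0,1],[0.205,0.0374,-0.16,0,0,0,1],[0.205,0.0374,-0.22,0,0,0,1],[0.205,0.0374,-0.26,0,0,0,1],[0.205,0.0374,-0.27,0,0,0,1],[0.205,0.0374,-0.27,0,0,0,1],[0.205,0.0374,-0.27,0,0,0,1]],
  ],
  newtons=10,
)

```text
clock: 14.0
eef_pos: [613.0, -197.7, 66.7]
eef_rot: [3.139, -0.0, 0.669]
wrist_force: [0.3, 0.5, 0.7]
finger_gap: 0.3
finger_force: 0.0
```

Emit:
servo_tool(
  motion=[
    [[0,0,-0.008,0,0,0,1],[0,0,-0.014,0,0,0,1],[0,0,-0.018,0,0,0,1],[0,0,-0.02,0,0,0,1],[0,0,-0.021,0,0,0,1],[0,0,-0.021,0,0,0,1]],
  ],
)

```text
clock: 14.6
eef_pos: [612.5, -197.5, 55.2]
eef_rot: [3.14, 0.001, 0.669]
wrist_force: [-3.0, 0.7, 3.0]
finger_gap: 0.2
finger_force: 1.7
```

Emit:
servo_tool(
  motion=[
    [[0,0,-0.001,0,0,0,1],[0,0,-0.001,0,0,0,1],[0,0,-0.001,0,0,0,1]],
  ],
)

```text
clock: 14.9
eef_pos: [612.5, -197.5, 54.6]
eef_rot: [3.14, 0.001, 0.669]
wrist_force: [-2.3, 0.9, 4.2]
finger_gap: 0.3
finger_force: 2.4
```

Emit:
servo_tool(
  motion=[
    [[0,0,-0.0008,0,0,0,1],[0,0,-0.0012,0,0,0,1],[0,0,-0.0012,0,0,0,1]],
  ],
)

```text
clock: 15.2
eef_pos: [612.5, -197.5, 54.0]
eef_rot: [3.14, 0.001, 0.669]
wrist_force: [-3.0, 0.5, 6.4]
finger_gap: 0.6
finger_force: 3.0
```

Emit:
servo_tool(
  motion=[
    [[0,0,0,0,0,0,1],[0,0,0,0,0,0,1]],
  ],
)

```text
clock: 15.4
eef_pos: [612.5, -197.5, 54.0]
eef_rot: [3.14, 0.001, 0.669]
wrist_force: [-3.8, 1.0, 6.1]
finger_gap: 0.3
finger_force: 3.0
```

About 6 N is felt. Let go and back away.

Emit:
servo_tool(
  motion=[
    [[0,0,0.006,0,0,0,1],[0,0,0.03,0,0,0,1],[0,0,0.08,0,0,0,1],[0,0,0.16,0,0,0,1],[0,0,0.24,0,0,0,1],[0,0,0.3,0,0,0,1],[0,0,0.3,0,0,0,1],[0,0,0.3,0,0,0,1]],
  ],
)

```text
clock: 16.2
eef_pos: [612.6, -197.5, 204.3]
eef_rot: [3.14, -0.0, 0.669]
wrist_force: [0.1, 0.5, -0.4]
finger_gap: 0.4
finger_force: 0.0
```

```bash
python3 - <<'E'
from h import *
s=manip.read_state(); print(s["clock"],s["eef_pos"].round(1),s["wrist_force"].round(1))
c=manip.camera("wrist");t0=load("w7")
P=lambda x,y,z:np.r_[np.array([510.2,-216.8])+x*np.array([-.621,.784])+y*np.array([-.784,-.621]),z]
for n,p in(("pad",P(-48,-92,55.5)),("k5",P(5,-92,53.5)),("k38",P(38,-92,53.5)),("pl",P(-70,0,50)),("pl",P(-40,-45,50)),("pl",P(50,-45,50)),("pl",P(50,40,50)),("pl",P(-40,40,50))):
    u=proj(c,p)[0].round().astype(int); print(n,u,depthpts(c,u)[0].round(1) if 0<=u[0]<512 and 0<=u[1]<384 else None)
t=manip.camera("top");a=load("top0")
# bystanders: pixel change at their places
for n,u in(("holder",(368,99)),("tin",(292,160)),("bottle",(288,238)),("vblock",(216,168))):
    d=np.abs(t["frame"].astype(int)-a["frame"])[u[1]-14:u[1]+15,u[0]-14:u[0]+15].max(2);print(n,np.median(d),np.percentile(d,95))
E
```

```text
16.2 [ 612.6 -197.5  204.3] [ 0.1  0.5 -0.4]
pad [259 185] [ 612.  -197.7   56.1]
k5 [210 184] [ 579.2 -155.4   53. ]
k38 [180 184] [ 559.3 -129.7   54.2]
pl [278 260] [ 642.7 -180.   313.3]
pl [252 224] [ 618.4 -187.9  216.9]
pl [173 224] [ 514.7 -149.6   50.1]
pl [178 291] [ 628.1 -163.7  325.3]
pl [252 291] [ 635.1 -178.   319.6]
holder 18.0 31.0
tin 24.0 33.0
bottle 21.0 63.0
vblock 17.0 31.0
```

```bash
python3 -c "
from cell import manip
print(manip.sign_off())"
```

```text
the job is handed in; nothing more can be done
None
```

The cover is hooked under the lip and lies flat on its ledge, the rectangular pad was pressed to about 6 N and let go, and the job was handed in at about 16 s; no contact with the small keys or the bystanders was felt.

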